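# Hook a fallen sample tube out of the gap between two racks

## Task

A sample tube has fallen on its side into the narrow gap between the two full tube racks. Take the bent-rod retriever from its rest, reach down behind the tube's capped far end and draw the tube toward you until all of it lies on the open bench in front of both racks, then put the retriever back in its rest. Do not touch the tube with the fingers and leave the racks where they stand.

Things in the scene. Friction and masses are not known exactly. Their poses are not given: they have to be found in the camera images.
- dropped_tube: Capped sample tube lying in the gap, 100 mm long, body about 13 mm thick, cap 18 mm thick and 18 mm long; about 15 g; does not roll. Origin: midway along it, on the bench under it; z up. Its y axis runs along the tube: the cap's end face is at y = -50 mm, the narrow end at +50 mm. At the start the cap points away from the robot, deeper into the gap.
- retriever: Grey bar handle 130x20x20 mm, level along x; from its front a 6 mm steel rod runs on, then bends down to a crosswise foot 24 mm wide (y). 0.18 kg. Origin: middle of the foot's underside, 10 mm above the bench at the start; z up. Handle's middle: x -105, z +145 mm. Its rest is a fixed stand: two forks 96 mm apart under the handle's ends, 28 mm wide inside, open at the top, lips 29 mm high.
- rack_left: Left rack of the gap: blue, full of mostly red-capped tubes, 93 mm wide (x), 234 mm long (y), 108 mm high with its tubes, 0.55 kg, loose. Origin: centre of its underside. Its y axis points away from the robot along the gap, its x axis to the right, across the gap. The end nearest the robot is at y = -117 mm; the gap begins at x = +46 mm.
- rack_right: Right rack of the gap: blue, full of mostly white-capped tubes, same size, weight and axes, parallel to the left one. Origin: centre of its underside. The gap ends at its x = -46 mm; the gap is 40 to 46 mm wide, open at the top and at both ends, with nothing in it but the tube.
Things that resemble listed ones, but are neither listed nor needed, are in the scene too. There is more than one size of the retriever; the one meant has the size given above.

How it is judged:
By the outcome, as a careful person would: the job done as asked, in the order asked, and still so for the second after the job is handed in, with the robot touching nothing.
It also fails if it takes over 59 s, if anything falls off the work surface, if the arm or the gripper's body presses on something with over 40 N, if the wrist force passes 120 N, or if a joint passes its speed limit or range.

## Robot

A 6-joint arm with a two-finger parallel gripper is mounted at the origin on a cart in front of the work surface, level with it; the furniture and walls round the work are solid. World frame = base frame: x ahead of the robot, y to its left, z up, the work surface at z = 0. Lengths are in m, angles in rad, forces in N, time in s.
With the tool pointing down it reaches from about 0.35 to 0.975 m from the base axis. Payload 4.9 kg.
Tool frame: the origin (TCP) lies on the centre line of the jaws, within the pads' length; the fingertips stand manip.tcp_to_tips ahead of it and the grasp point (between the pads) lies 11 mm behind it (manip.tcp_to_tips is the distance from the TCP to the fingertips, in m); x points along the fingers, y is the direction in which the jaws open and shut, and the axes are right-handed (so a half turn about x gives the same grasp; the last joint's range is limited). The gripper opens to 85 mm and grips with 20 to 120 N. Pads are 22 mm wide; open, the fingers measure 114 mm over their backs; the gripper's body (76 mm by 85 mm) begins 54 mm behind the grasp point. The pads swing forward as they close: fully open they stand 13 mm farther back than shut.
Start: joints at [-1.294, 0.053, 1.613, -0, 1.476, -0.119], TCP at [0.241, -0.577, 0.239] pointing down, gripper open.
Joint ranges: [-3.01, 3.01], [-1.01, 2.22], [0.06, 2.58], [-1.02, 4.17], [0.09, 2.62], [-3.14, 3.14]. Speed limits (rad/s): [2.57, 2.57, 3.14, 3.14, 3.14, 3.14].

## Interface

Orientations are given as a unit quaternion [w, x, y, z].
In Python, from plant import status, imaging, workorder, manip gives the robot as it stands.
- The arm moves only by the tool carry_out, never from a script. Its argument "moves" is one flat list of numbers, 5 for each row, row after row: the opening, from 0 (shut) to 1 (fully open), then the shift along the tool's x, y, z in cm, then the turn about the tool's x in rad. In form: [claw, tx, ty, tz, twist, claw, tx, ty, tz, twist, ...]. A call has 1 to 12 rows; each row is the pose to reach, as a shift and turn from the pose commanded when the call began, along the tool's axes at that moment; what a row does not reach only later rows make up. A row lasts 1/12 s, in which the tool goes at most 41.7 mm and 7.16 degrees, less where a joint would pass 70% of its speed; a pose out of reach is approached as far as the arm can. A call with a gripper value outside its range is refused whole. The fingers move at their own pace and stop on an object; the grip force is fixed at half the most. Time passes only in rows, so rows that repeat a pose let the fingers close. It gives the time, the measured TCP pose, the force and the opening at its end, in the units of the state.
- status.state(): the state, without advancing time (a new reading comes with each control period).
- imaging.grab_frame(name): name is "side" or "top" or "wrist"; returns the picture (384x512x3 uint8, red, green, blue); there is no depth.
- imaging.camera_info(name): a dict with "K" (3x3 intrinsics, pixels), "R" (3x3) and "t" (3): a world point X has camera coordinates R X + t. Camera axes: x right, y down, z forward; pixel columns grow to the right and rows downward; lengths in m; the calibration is good to about 2 mm. The wrist camera is an equidistant fisheye: a pixel r from the principal point sees the ray r / f radians off the axis. A picture is of the moment at which its call begins: read the wrist's pose just before it. camera_info takes no time and is no camera call; for the wrist camera it gives the pose at the moment of the call.
- workorder.job_done(): hands the job in, once; it reports no verdict.
The state is a dict: "time": time; "joint_pos": joint angles; "joint_vel": joint speeds; "joint_efforts": joint torques, N m; "tool_pos": TCP position; "tool_rot": TCP orientation; "contact_force": force on the tool from outside, world axes, zero at the start; "ft_torque": the same for the moment, N m; "gripper_width": opening from 0.0 (shut) to 1.0 (fully open).
Only numpy, scipy, OpenCV 4.12 (cv2) and the standard library are available. Lean on these libraries where they do the work, as an engineer would, in place of code of your own. Each camera call takes 0.05 s, during which the arm holds its last target.

## Working session

There is one attempt and no reset: what is moved stays moved. The work goes in short steps, Python scripts to look and compute and a tool call to move; the robot and the scene stay as the last step left them, time stands still between calls to the robot, and variables do not carry over. Pictures are saved under pics/ and viewed, and the job is handed in when it is done.

Besides the shell and the picture viewer there is one more tool, called after ">>>" as name(argument=value, ...) on one line, values as JSON. carry_out: Moves the arm, as the interface text tells. Its arguments: {"type":"object","properties":{"moves":{"type":"array","items":{"type":"number"}}},"required":["moves"]}

```bash
ls; mkdir -p pics; python3 - <<'E'
from plant import status, imaging, workorder, manip
import cv2
print(status.state()); print(manip.tcp_to_tips)
for n in ("side","top","wrist"):
    i=imaging.camera_info(n); print(n,i)
    cv2.imwrite(f"pics/{n}0.png",imaging.grab_frame(n)[:,:,::-1])
E
```

```text
pics
{'time': 0.0, 'joint_pos': array([-1.29397506e+00,  5.33248045e-02,  1.61428669e+00, -2.23281078e-05,
        1.47595091e+00, -1.18988089e-01]), 'joint_vel': array([ 0.00034202,  0.00026166,  0.001297  , -0.00047652,  0.00090172,
        0.00048934]), 'joint_efforts': array([ 1.45308553e-03, -3.93677545e+01, -3.70171595e+01, -7.99256009e-05,
        6.96938179e-03, -1.96749966e-05]), 'tool_pos': array([ 0.24081088, -0.57610468,  0.23808722]), 'tool_rot': array([-0.13833509, -0.69324133, -0.13972234,  0.6933668 ]), 'contact_force': array([ 0.42174388, -0.13005089, -0.85425292]), 'ft_torque': array([ 0.03906183, -0.0202828 ,  0.01044461]), 'gripper_width': 0.999481266465279}
0.008
side {'K': array([[430.65873407,   0.        , 259.71258889],
       [  0.        , 430.65873407, 194.02052983],
       [  0.        ,   0.        ,   1.        ]]), 'R': array([[-0.94743488, -0.31989359,  0.00593644],
       [-0.20535202,  0.59375717, -0.77799934],
       [ 0.2453522 , -0.73832277, -0.62823705]]), 't': array([0.50634487, 0.15396195, 0.81953463])}
top {'K': array([[396.11278018,   0.        , 257.81351883],
       [  0.        , 396.11278018, 187.7513764 ],
       [  0.        ,   0.        ,   1.        ]]), 'R': array([[ 0.03021093, -0.99952987, -0.00522887],
       [-0.99854633, -0.02994676, -0.04481537],
       [ 0.04463772,  0.00657518, -0.9989816 ]]), 't': array([-0.0138505 ,  0.54579022,  0.87505733])}
wrist {'K': array([[297.31863964,   0.        , 254.51929305],
       [  0.        , 297.31863964, 195.13260153],
       [  0.        ,   0.        ,   1.        ]]), 'R': array([[ 0.38535261, -0.92276676, -0.00220625],
       [-0.88027854, -0.36832436,  0.29907666],
       [-0.27679062, -0.11330786, -0.95422654]]), 't': array([-0.62420965, -0.03977162,  0.38062404])}
```

View pics/side0.png

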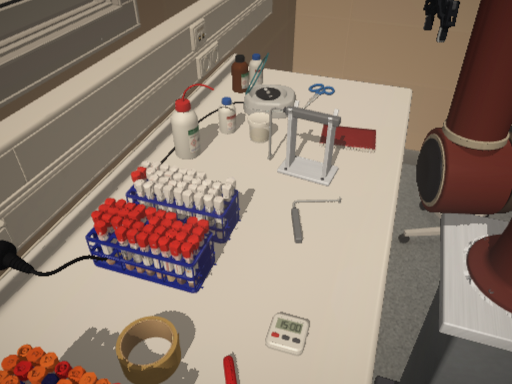

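View pics/top0.png

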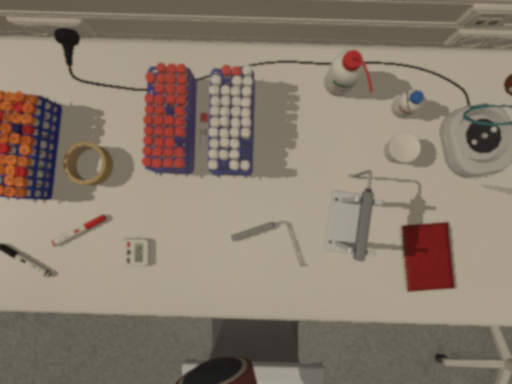

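View pics/wrist0.png

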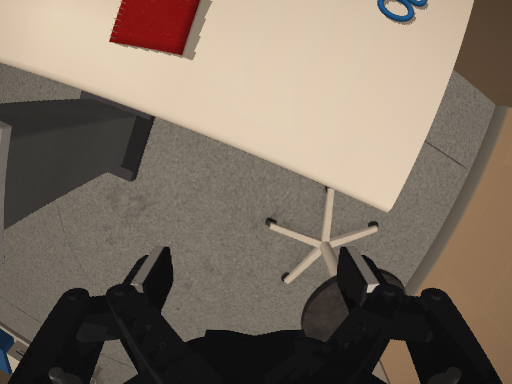

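```bash
cat > h.py <<'E'
import numpy as np, cv2
from plant import status, imaging, manip
from scipy.spatial.transform import Rotation as Ro
def proj(n,X,i=None):
    i=i or imaging.camera_info(n); c=i["R"]@np.asarray(X,float)+i["t"]
    K=i["K"]
    if n=="wrist":
        th=np.arctan2(np.hypot(c[0],c[1]),c[2]); r=np.hypot(c[0],c[1])+1e-9
        return np.array([K[0,2]+K[0,0]*th*c[0]/r,K[1,2]+K[1,1]*th*c[1]/r])
    p=K@c; return p[:2]/p[2]
def ray(n,u,v,i=None):
    i=i or imaging.camera_info(n); K=i["K"]
    a=(u-K[0,2])/K[0,0]; b=(v-K[1,2])/K[1,1]
    if n=="wrist":
        th=np.hypot(a,b); s=np.sin(th)/(th+1e-12); d=np.array([a*s,b*s,np.cos(th)])
    else: d=np.array([a,b,1.])
    return -i["R"].T@i["t"], i["R"].T@d
def unproj(n,u,v,z,i=None):
    o,d=ray(n,u,v,i); return o+d*(z-o[2])/d[2]
def crop(f,x0,y0,x1,y1,s,out):
    im=cv2.imread(f) if isinstance(f,str) else f
    cv2.imwrite(out,cv2.resize(im[y0:y1,x0:x1],None,fx=s,fy=s,interpolation=cv2.INTER_CUBIC))
def q2R(q): return Ro.from_quat([q[1],q[2],q[3],q[0]]).as_matrix()
E
python3 - <<'E'
from h import *
crop("pics/top0.png",320,160,440,280,5,"pics/c1.png")
crop("pics/top0.png",135,55,265,185,4.6,"pics/c2.png")
crop("pics/top0.png",225,215,315,275,6,"pics/c4.png")
crop("pics/side0.png",230,90,380,250,3.7,"pics/c3.png")
E
```

```text
(no output)
```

View pics/c1.png

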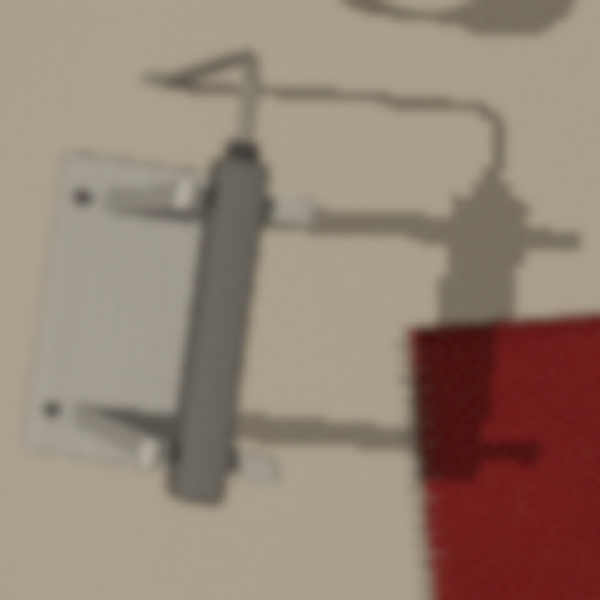

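View pics/c2.png

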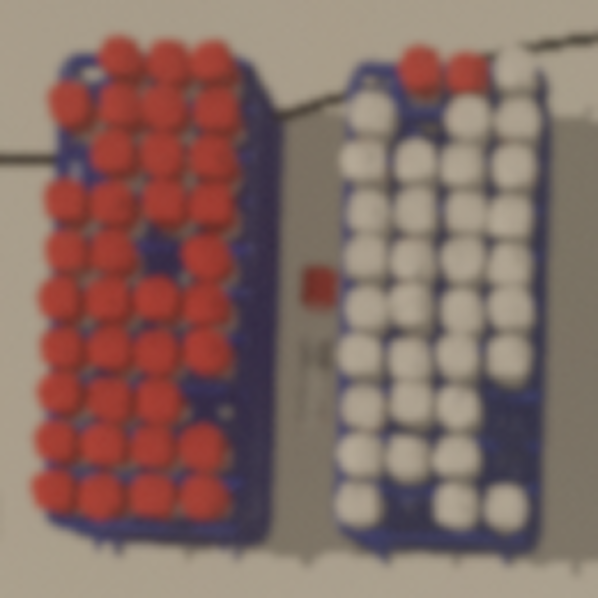

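View pics/c3.png

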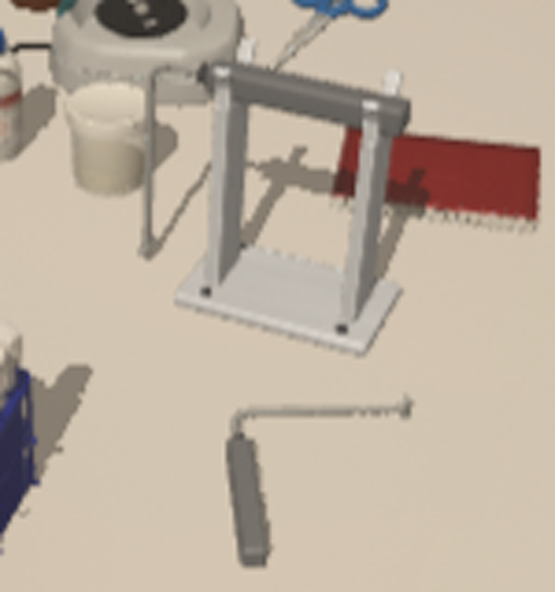

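```bash
python3 - <<'E'
from h import *
def T(x,y,s,ox,oy): return ox+x/s,oy+y/s
np.set_printoptions(precision=4,suppress=True)
c1=lambda x,y,z: unproj("top",*T(x,y,5,320,160),z)
f=c1(240,160,.165);b=c1(197,490,.165)
print("handle",f,b,np.linalg.norm(f-b))
print("widthmid",c1(196,330,.165),c1(241,333,.165))
print("bend",c1(250,57,.155),"foot",c1(147,78,.013),c1(185,82,.013))
print("rod start",c1(241,148,.155))
# predicted shape
d=(f-b)/np.linalg.norm(f-b); m=(f+b)/2
foot=m+d*.105; print("pred foot",foot,"yaw",np.arctan2(d[1],d[0]))
F=np.array([foot[0],foot[1],.01]); n=np.array([-d[1],d[0],0])
for a in(-.012,0,.012): print(proj("top",F+n*a+[0,0,.003]),proj("side",F+n*a+[0,0,.003]))
# side crop check
c3=lambda x,y:T(x,y,3.7,230,90)
print("side foot seen",c3(148,250),"handle ends pred",proj("side",m+d*.065-[0,0,.01]),proj("side",m-d*.065-[0,0,.01]),"seen",c3(205,75),c3(408,118))
sm=[unproj("top",233,239,.01),unproj("top",275,224,.01)];print("small handle",np.linalg.norm(sm[0]-sm[1]), "rod", np.linalg.norm(unproj("top",288,222,.005)-unproj("top",303,265,.005)))
c2=lambda x,y,z: unproj("top",*T(x,y,4.6,135,55),z)
print("cap far/near",c2(320,267,.018),c2(320,307,.014),"narrow",c2(314,415,.008))
print("cap lr",c2(303,288,.01),c2(336,288,.01))
print("rackL gap bottom far/near?",c2(281,120,0),c2(268,540,0), )
print("rackR top-left edge", c2(350,70,.07),c2(336,530,.07))
E
```

```text
handle [ 0.5374 -0.2024  0.165 ] [ 0.4156 -0.1888  0.165 ] 0.12250723573116232
widthmid [ 0.4742 -0.1874  0.165 ] [ 0.4736 -0.2039  0.165 ]
bend [ 0.5767 -0.2082  0.155 ] foot [ 0.5793 -0.2015  0.013 ] [ 0.578  -0.2185  0.013 ]
rod start [ 0.5423 -0.2054  0.155 ]
pred foot [ 0.5809 -0.2073  0.165 ] yaw -0.11133048848473442
[357.3274 175.7291] [270.3274 153.3551]
[352.0045 174.9767] [268.433 155.692]
[346.6832 174.2245] [266.5094 158.065 ]
side foot seen (270.0, 157.56756756756755) handle ends pred [285.2165 109.0664] [339.0494 121.0373] seen (285.4054054054054, 110.27027027027027) (340.27027027027026, 121.89189189189189)
small handle 0.09961381717818939 rod 0.10150603106149438
cap far/near [0.71   0.1272 0.018 ] [0.6911 0.127  0.014 ] narrow [0.6388 0.1289 0.008 ]
cap lr [0.7012 0.1363 0.01  ] [0.7016 0.1201 0.01  ]
rackL gap bottom far/near? [0.7878 0.152  0.    ] [0.5771 0.1506 0.    ]
rackR top-left edge [0.7901 0.1089 0.07  ] [0.5771 0.1078 0.07  ]
```

```bash
python3 - <<'E'
from h import *
crop("pics/side0.png",80,150,250,290,4.6,"pics/c5.png")
E
```

```text
(no output)
```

View pics/c5.png

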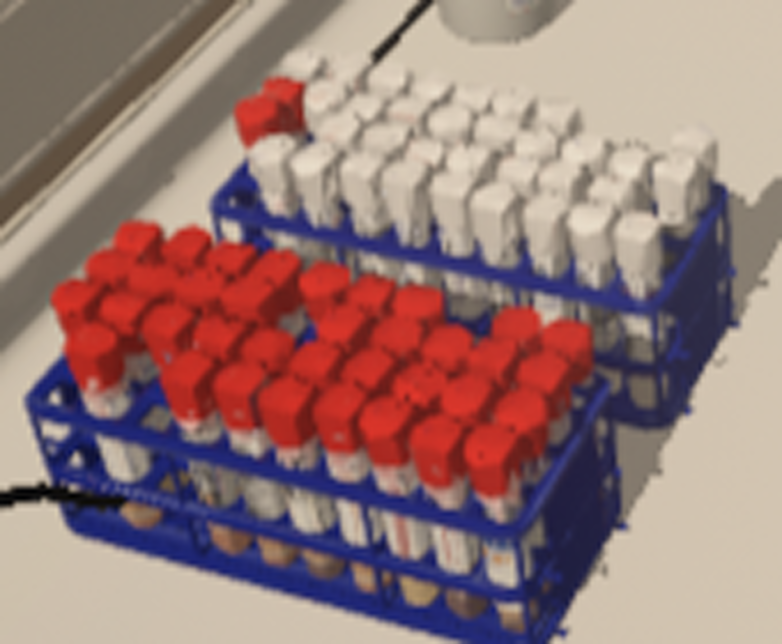

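```bash
cat >> h.py <<'E'
np.set_printoptions(precision=4,suppress=True)
def plan(p,yaw,verbose=True):
    """yaw: world angle of handle axis (retriever x). prints tool shift cm and twist"""
    s=status.state(); R=q2R(s["tool_rot"])
    d=R.T@(np.asarray(p)-s["tool_pos"])*100
    # jaw axis y should be +-normal
    n=np.array([-np.sin(yaw),np.cos(yaw),0])
    v=R.T@n; a=np.arctan2(v[2],v[1]); a=(a+np.pi/2)%np.pi-np.pi/2
    print("t",s["time"],"pos",s["tool_pos"],"xaxis",R[:,0],"yaxis",R[:,1],"F",s["contact_force"],"w",s["gripper_width"])
    print("shift",d,"twist",a, "q6",s["joint_pos"][5])
E
python3 -c "
from h import *
plan([.477,-.195,.215],-.111)"
```

```text
t 0.15 pos [ 0.2409 -0.5762  0.2383] xaxis [-0.0005  0.0016 -1.    ] yaxis [ 0.3856 -0.9227 -0.0016] F [-0.3855 -0.508  -0.2886] w 1.002184669521703
shift [  2.3811 -26.0637 -36.4865] twist 0.5068255849446528 q6 -0.11897697697920749
```

>>> carry_out(moves=[1,-2,-2,-2.8,0.04,1,-3,-4.2,-6,0.08,1,-3,-6.6,-9.3,0.13,1,-3,-9,-12.6,0.18,1,-3,-11.4,-16,0.22,1,-3,-13.8,-19.3,0.27,1,-3,-16.2,-22.6,0.32,1,-3,-18.6,-26,0.36,1,-3,-21,-29.4,0.41,1,-3,-23.4,-32.7,0.45,1,-3,-25.2,-35.3,0.49,1,-3,-26,-36.5,0.507])

```text
time: 1.15
tool_pos: [0.4787, -0.1926, 0.2691]
tool_rot: [-0.039, 0.706, -0.038, -0.706]
contact_force: [0.9, -0.6, 0.7]
gripper_width: 0.998
```

```bash
python3 - <<'E'
from h import *
i=imaging.camera_info("wrist")
im=imaging.grab_frame("wrist")[:,:,::-1]; cv2.imwrite("pics/w1.png",im)
np.savez("w1.npz",**i)
crop(im,0,0,512,384,1.5,"pics/w1b.png")
plan([.477,-.195,.215],-.111)
E
```

```text
t 1.2 pos [ 0.4792 -0.192   0.269 ] xaxis [ 0.0007  0.0021 -1.    ] yaxis [-0.1076 -0.9942 -0.0022] F [-0.3476  1.8041  1.0633] w 1.0020035383997878
shift [5.3997 0.3354 0.1929] twist 0.0031687379966185425 q6 1.1521621509037028
```

View pics/w1b.png

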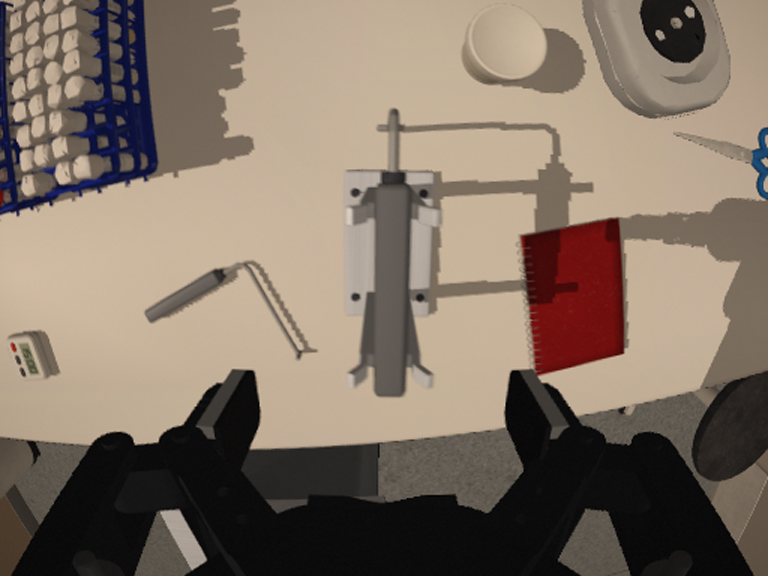

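```bash
python3 - <<'E'
from h import *
i=dict(np.load("w1.npz"))
w=lambda x,y,z: unproj("wrist",x/1.5,y/1.5,z,i)
for e in [(380,188),(410,187),(374,392),(404,393)]: print(w(*e,.165))
f=(w(380,188,.165)+w(410,187,.165))/2;b=(w(374,392,.165)+w(404,393,.165))/2
d=f-b;L=np.linalg.norm(d);d/=L;yaw=np.arctan2(d[1],d[0]);m=(f+b)/2
print("mid",m,"L",L,"yaw",yaw,"foot",m+.105*d)
plan([m[0],m[1],.144],yaw)
small=[w(150,317,.01),w(226,272,.01)];print(np.linalg.norm(small[0]-small[1]))
E
```

```text
[ 0.5378 -0.1986  0.165 ]
[ 0.5367 -0.2146  0.165 ]
[ 0.4163 -0.1814  0.165 ]
[ 0.4135 -0.1997  0.165 ]
mid [ 0.476  -0.1986  0.165 ] L 0.12340878795861081 yaw -0.1302960565115386 foot [ 0.5802 -0.2122  0.165 ]
t 1.2 pos [ 0.4792 -0.192   0.269 ] xaxis [ 0.0007  0.0021 -1.    ] yaxis [-0.1076 -0.9942 -0.0022] F [-0.3476  1.8041  1.0633] w 1.0020035383997878
shift [12.4989  0.7159  0.2525] twist 0.02246483757644757 q6 1.1521621509037028
0.1043714500440805
```

>>> carry_out(moves=[1,2,0.5,0.25,0.013,1,5,0.55,0.25,0.013,1,8,0.55,0.25,0.013,1,10.5,0.55,0.25,0.013,1,12,0.55,0.25,0.013,1,12.5,0.55,0.25,0.013,0.5,12.5,0.55,0.25,0.013,0,12.5,0.55,0.25,0.013,0,12.5,0.55,0.25,0.013,0,12.5,0.55,0.25,0.013,0,12.5,0.55,0.25,0.013,0,12.5,0.55,0.25,0.013])

```text
time: 2.2
tool_pos: [0.4752, -0.2017, 0.1459]
tool_rot: [-0.043, 0.707, -0.044, -0.705]
contact_force: [-0.3, -0.3, -0.0]
gripper_width: 0.224
```

```bash
python3 - <<'E'
from h import *
i=imaging.camera_info("wrist")
im=imaging.grab_frame("wrist")[:,:,::-1]; cv2.imwrite("pics/w2.png",im)
crop(im,0,0,512,384,1.5,"pics/w2b.png")
plan([.477,-.195,.144],-.121)
E
```

```text
t 2.25 pos [ 0.4752 -0.2016  0.1459] xaxis [ 0.0022 -0.0013 -1.    ] yaxis [-0.1237 -0.9923  0.001 ] F [0.402  0.8872 4.0998] w 0.22462563460824114
shift [ 0.187  -0.681  -0.0932] twist -0.0030342008122019593 q6 1.149269904357883
```

View pics/w2b.png

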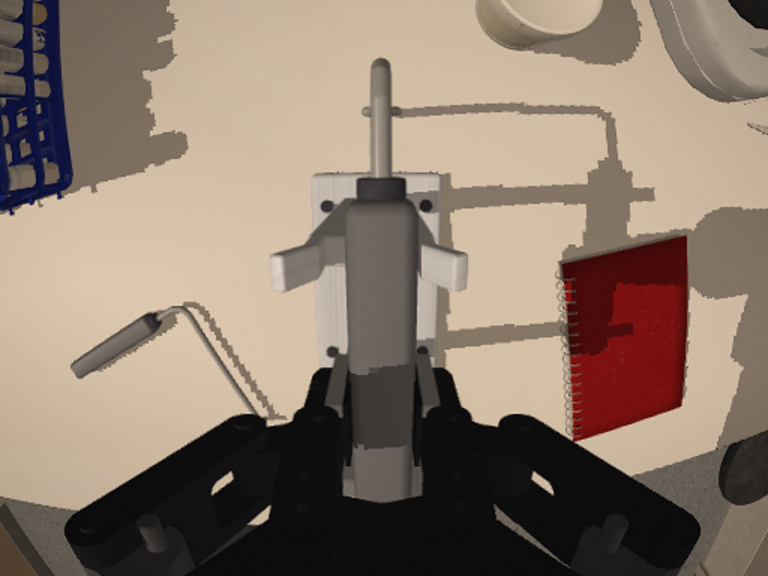

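>>> carry_out(moves=[0,-0.4,0,0,0,0,-1.2,0,0,0,0,-2.4,0,0,0,0,-3.8,0,0,0,0,-5.4,0,0,0,0,-7,0,0,0,0,-8.6,0,0,0,0,-10.2,0,0,0,0,-11.8,0,0,0,0,-13,0,0,0,0,-13.8,0,0,0,0,-14,0,0,0])

```text
time: 3.25
tool_pos: [0.475, -0.2016, 0.2866]
tool_rot: [-0.043, 0.707, -0.044, -0.705]
contact_force: [0.5, -0.6, -1.7]
gripper_width: 0.221
```

```bash
python3 - <<'E'
from h import *
plan([.600,.130,.286],0)
E
```

```text
t 3.25 pos [ 0.475  -0.2016  0.2866] xaxis [ 0.0027 -0.0017 -1.    ] yaxis [-0.1239 -0.9923  0.0013] F [ 0.5287 -0.6045 -1.7463] w 0.22075656686505254
shift [  0.0389 -34.452   -8.2984] twist -0.12419813944827762 q6 1.149322209564391
```

>>> carry_out(moves=[0,0,-1.2,-0.3,-0.01,0,0,-3.5,-0.9,-0.02,0,0,-6.9,-1.7,-0.03,0,0,-10.3,-2.5,-0.04,0,0,-13.7,-3.3,-0.05,0,0,-17.1,-4.1,-0.06,0,0,-20.5,-4.9,-0.07,0,0,-23.9,-5.8,-0.08,0,0,-27.3,-6.6,-0.09,0,0,-30.5,-7.4,-0.1,0,0,-33.2,-8,-0.115,0,0,-34.4,-8.3,-0.124])

```text
time: 4.25
tool_pos: [0.599, 0.1338, 0.2824]
tool_rot: [-0.001, -0.706, -0.002, 0.708]
contact_force: [-1.1, 0.4, -2.3]
gripper_width: 0.223
```

```bash
python3 - <<'E'
from h import *
plan([.600,.130,.286],0)
i=imaging.camera_info("wrist")
im=imaging.grab_frame("wrist")[:,:,::-1]; cv2.imwrite("pics/w3.png",im);np.savez("w3.npz",**i)
crop(im,0,0,512,384,1.5,"pics/w3b.png")
im=imaging.grab_frame("top")[:,:,::-1]; cv2.imwrite("pics/t3.png",im)
crop(im,130,50,270,190,4.2,"pics/t3b.png")
im=imaging.grab_frame("side")[:,:,::-1]; cv2.imwrite("pics/s3.png",im)
E
```

```text
t 4.25 pos [0.599  0.1338 0.2824] xaxis [-0.0029  0.0013 -1.    ] yaxis [ 0.0042 -1.     -0.0013] F [-1.0803  0.3522 -2.2564] w 0.22290647951294398
shift [-0.3652  0.3749 -0.0943] twist 0.004179471470053819 q6 1.6643675228769175
```

View pics/w3b.png

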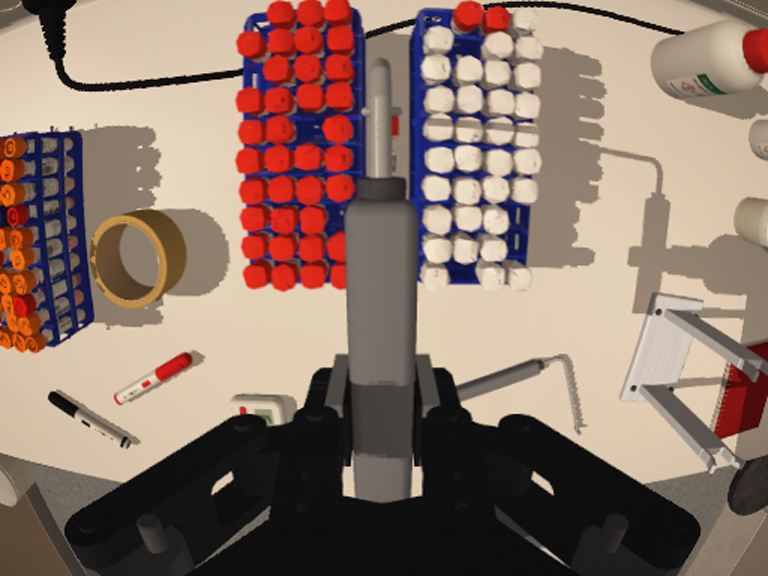

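View pics/t3b.png

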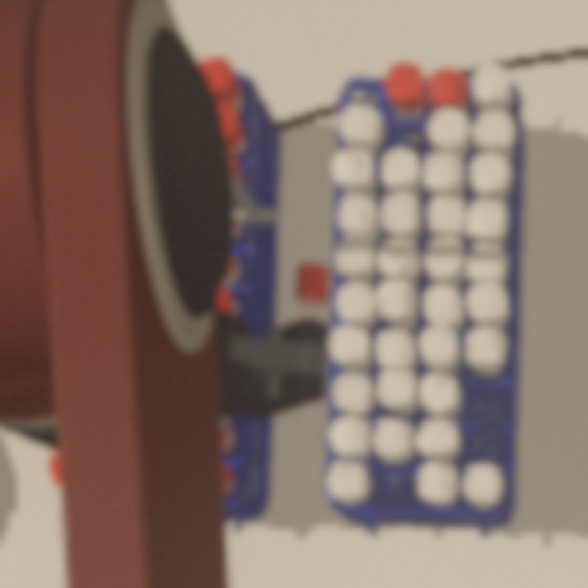

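View pics/s3.png

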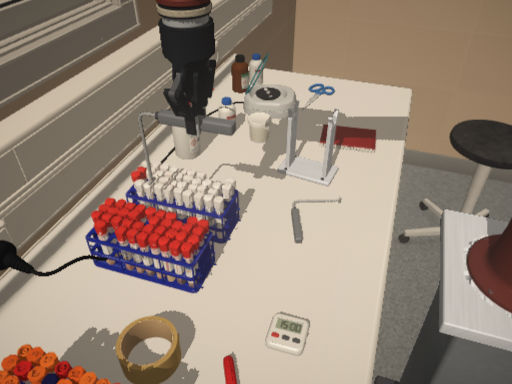

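```bash
python3 - <<'E'
from h import *
i=dict(np.load("w3.npz"))
s=status.state(); p=s["tool_pos"]
w=lambda x,y,z: unproj("wrist",x/1.5,y/1.5,z,i)
zf=p[2]-.136+.003
print("cam",-i["R"].T@i["t"])
l,r=w(361,112,zf),w(401,112,zf); print("foot wrist",l,r,(l+r)/2-p)
# original foot vs TCP
t=lambda x,y,z: unproj("top",130+x/4.2,50+y/4.2,z)
print("foot top L/R",t(232,215,zf),t(275,215,zf))
print("left face bottom",t(279,130,0),t(268,518,0))
for h in (.06,.07,.08): print(h,"R rim top",t(333,110,h),t(328,510,h),"wrist",w(417,60,h),w(412,270,h),"L rim",w(363,60,h),w(363,170,h))
print("cap",t(313,264,.018),t(313,302,.01),t(298,283,.009),t(328,283,.009))
print("near ends",t(240,518,0),t(400,530,0),"wrist rackR near",w(470,287,.03))
E
python3 - <<'E'
import sys; sys.path.insert(0,'.')
from h import *
crop("pics/w3.png",220,20,300,140,5,"pics/w3c.png")
E
```

```text
cam [0.6753 0.1334 0.4177]
foot wrist [0.7017 0.146  0.1499] [0.7018 0.1225 0.1499] [ 0.103   0.0037 -0.133 ]
foot top L/R [0.7013 0.1454 0.1499] [0.7019 0.1258 0.1499]
left face bottom [0.7881 0.1512 0.    ] [0.575  0.1493 0.    ]
0.06 R rim top [0.7804 0.1137 0.06  ] [0.5754 0.1089 0.06  ] wrist [0.7538 0.1065 0.06  ] [0.5818 0.1084 0.06  ] L rim [0.7534 0.1489 0.06  ] [0.6639 0.1487 0.06  ]
0.07 R rim top [0.7772 0.1123 0.07  ] [0.5745 0.1076 0.07  ] wrist [0.7516 0.1072 0.07  ] [0.5844 0.1091 0.07  ] L rim [0.7512 0.1484 0.07  ] [0.6642 0.1483 0.07  ]
0.08 R rim top [0.7739 0.1109 0.08  ] [0.5737 0.1062 0.08  ] wrist [0.7494 0.108  0.08  ] [0.587  0.1098 0.08  ] L rim [0.749 0.148 0.08 ] [0.6646 0.1478 0.08  ]
cap [0.7104 0.1273 0.018 ] [0.6916 0.1277 0.01  ] [0.7019 0.1363 0.009 ] [0.7024 0.1201 0.009 ]
near ends [0.5745 0.1645 0.    ] [0.5706 0.0775 0.    ] wrist rackR near [0.5583 0.0523 0.03  ]
```

View pics/w3c.png

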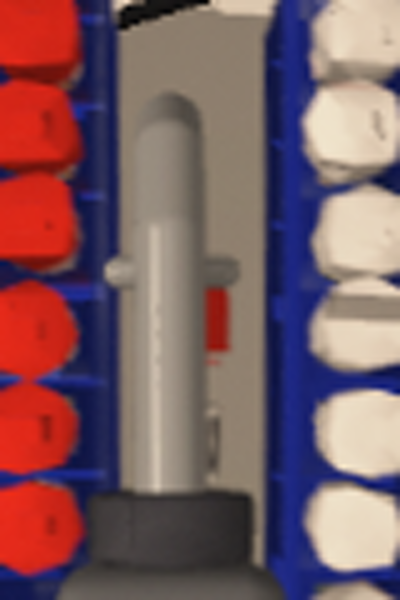

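```bash
python3 - <<'E'
from h import *
plan([.627,.1283,.284],0.003)
E
```

```text
t 4.4 pos [0.5988 0.1306 0.2829] xaxis [-0.0027 -0.0008 -1.    ] yaxis [ 0.0016 -1.      0.0008] F [-0.1576 -1.0164 -2.1474] w 0.2214974331111614
shift [-0.1222  0.2361 -2.8213] twist -0.001451471587422759 q6 1.6628881940671811
```

>>> carry_out(moves=[0,0,0.05,-0.5,0,0,0,0.1,-1.2,0,0,0,0.15,-1.9,0,0,0,0.2,-2.5,0,0,0,0.2,-2.8,0,0,0,0.2,-2.8,0,0,0,0.2,-2.8,0])

```text
time: 4.98
tool_pos: [0.6276, 0.1275, 0.2842]
tool_rot: [0.0, -0.707, 0.0, 0.707]
contact_force: [-0.2, -1.1, -2.0]
gripper_width: 0.227
```

```bash
python3 - <<'E'
from h import *
plan([.627,.1283,.284],0)
i=imaging.camera_info("wrist")
im=imaging.grab_frame("wrist")[:,:,::-1]; cv2.imwrite("pics/w4.png",im);np.savez("w4.npz",**i)
crop(im,220,20,300,140,5,"pics/w4c.png")
im=imaging.grab_frame("side")[:,:,::-1]; crop(im,80,80,260,220,4.2,"pics/s4.png")
im=imaging.grab_frame("top")[:,:,::-1]; crop(im,130,50,270,190,4.2,"pics/t4b.png")
plan([.627,.1283,.284],0)
E
```

```text
t 4.9833 pos [0.6276 0.1275 0.2842] xaxis [-0.0004 -0.     -1.    ] yaxis [-0.0008 -1.      0.    ] F [-0.2492 -1.1278 -1.991 ] w 0.2268113829404912
shift [ 0.0198 -0.0814  0.0568] twist -0.0007657309001025681 q6 1.6558440854032968
t 5.1333 pos [0.6272 0.1279 0.2843] xaxis [-0.0002  0.0001 -1.    ] yaxis [-0.0002 -1.     -0.0001] F [-0.3129  0.1705 -2.6984] w 0.22207968308285084
shift [ 0.0298 -0.0448  0.0212] twist -0.00015158953429583732 q6 1.6558238575053916
```

View pics/w4c.png

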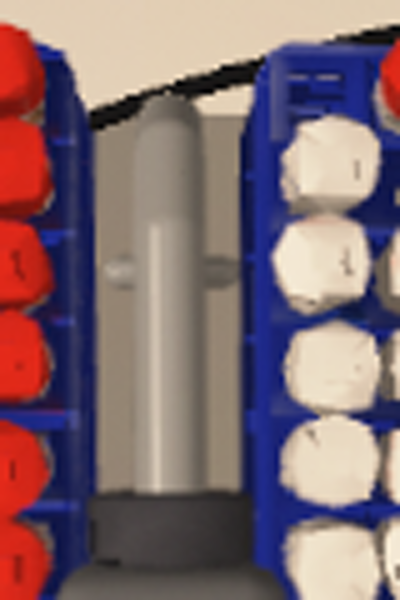

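View pics/t4b.png

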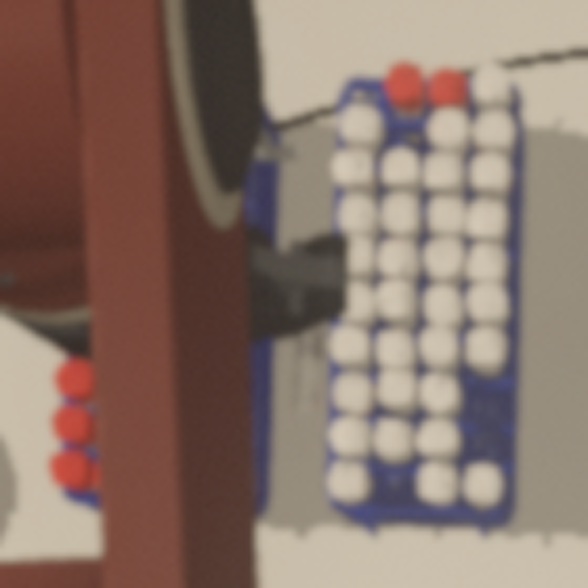

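View pics/s4.png

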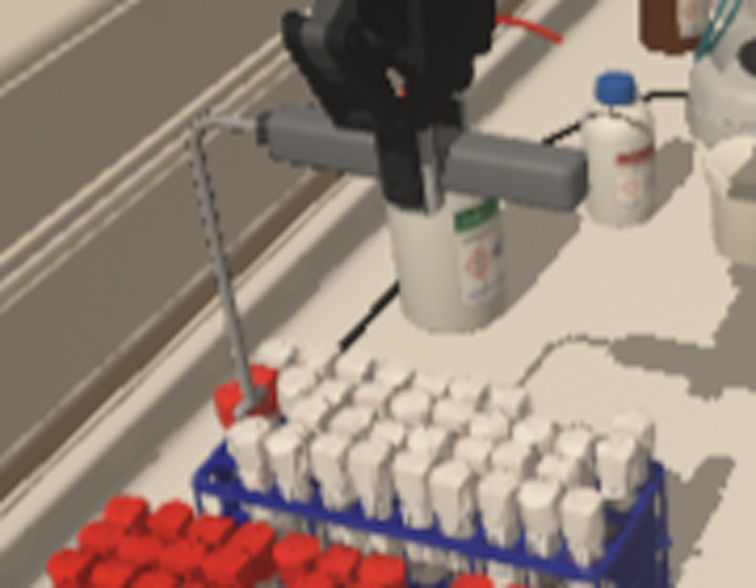

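```bash
python3 - <<'E'
from h import *
i=dict(np.load("w4.npz"))
w=lambda x,y,z: unproj("wrist",220+x/5,20+y/5,z,i)
p=np.array([.6276,.1275,.2842])
zf=p[2]-.136+.003
l,r=w(104,270,zf),w(240,270,zf); print("foot",l,r,(l+r)/2-p)
for h in (.07,.08):
  print("L",w(93,200,h),w(94,400,h),"R",w(242,200,h),w(247,420,h))
# rod top at bend and handle axis
print(w(169,110,zf+.14), w(169,480,zf+.14))
E
```

```text
foot [0.7313 0.139  0.1512] [0.7313 0.115  0.1512] [ 0.1037 -0.0005 -0.133 ]
L [0.7566 0.1451 0.07  ] [0.7091 0.1451 0.07  ] R [0.7565 0.1109 0.07  ] [0.7043 0.1096 0.07  ]
L [0.755  0.1446 0.08  ] [0.7089 0.1446 0.08  ] R [0.755  0.1113 0.08  ] [0.7043 0.1101 0.08  ]
[0.731  0.1272 0.2912] [0.6986 0.1272 0.2912]
```

>>> carry_out(moves=[0,0.5,-0.05,0,0,0,1.5,-0.05,0,0,0,3,-0.05,0,0,0,4.5,-0.05,0,0,0,6,-0.05,0,0,0,7.2,-0.05,0,0,0,8,-0.05,0,0,0,8.5,-0.05,0,0,0,8.5,-0.05,0,0])

```text
time: 5.88
tool_pos: [0.6266, 0.1282, 0.1973]
tool_rot: [-0.0, -0.706, 0.0, 0.708]
contact_force: [0.1, -0.3, -1.8]
gripper_width: 0.224
```

```bash
python3 - <<'E'
from h import *
plan([.627,.1283,.141],0)
i=imaging.camera_info("wrist")
im=imaging.grab_frame("wrist")[:,:,::-1]; cv2.imwrite("pics/w5.png",im);np.savez("w5.npz",**i)
crop(im,190,0,330,140,5,"pics/w5c.png")
E
```

```text
t 5.8833 pos [0.6266 0.1282 0.1973] xaxis [-0.0028 -0.0003 -1.    ] yaxis [-0.0002 -1.      0.0003] F [ 0.0952 -0.2845 -1.8478] w 0.22448641614974962
shift [ 5.6296 -0.0085 -0.0541] twist -0.00024254119490940695 q6 1.6566305963482746
```

View pics/w5c.png

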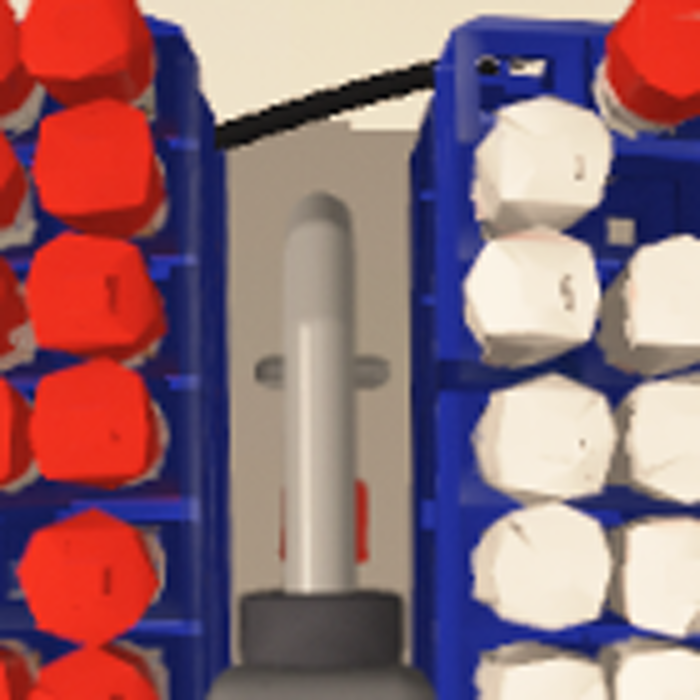

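```bash
python3 - <<'E'
from h import *
i=dict(np.load("w5.npz"))
w=lambda x,y,z: unproj("wrist",190+x/5,y/5,z,i)
print(w(360,480,.012),w(360,562,.012),w(281,520,.009),w(368,520,.009), "foot",w(255,372,.064),w(389,372,.064))
E
```

```text
[0.7115 0.1197 0.012 ] [0.6938 0.1197 0.012 ] [0.7028 0.1366 0.009 ] [0.7028 0.1179 0.009 ] foot [0.7297 0.1396 0.064 ] [0.7297 0.1159 0.064 ]
```

>>> carry_out(moves=[0,0.5,0,0,0,0,1.5,0,0,0,0,2.8,0,0,0,0,4,0,0,0,0,4.8,0,0,0,0,5.3,0,0,0,0,5.6,0,0,0,0,5.6,0,0,0,0,5.6,0,0,0])

```text
time: 6.68
tool_pos: [0.6276, 0.1284, 0.1435]
tool_rot: [-0.0, 0.707, -0.0, -0.707]
contact_force: [0.8, -0.1, -1.6]
gripper_width: 0.223
```

```bash
python3 - <<'E'
from h import *
plan([.627,.1283,.141],0)
i=imaging.camera_info("wrist")
im=imaging.grab_frame("wrist")[:,:,::-1]; cv2.imwrite("pics/w6.png",im);np.savez("w6.npz",**i)
crop(im,190,0,330,140,5,"pics/w6c.png")
im=imaging.grab_frame("side")[:,:,::-1]; crop(im,80,100,260,290,3.1,"pics/s6.png")
E
```

```text
t 6.6833 pos [0.6276 0.1284 0.1435] xaxis [ 0.0003  0.     -1.    ] yaxis [-0.0002 -1.     -0.    ] F [ 0.7539 -0.0702 -1.597 ] w 0.22326996349431594
shift [0.2482 0.0071 0.0575] twist -0.0001986632769579444 q6 1.656653162182034
```

View pics/w6c.png

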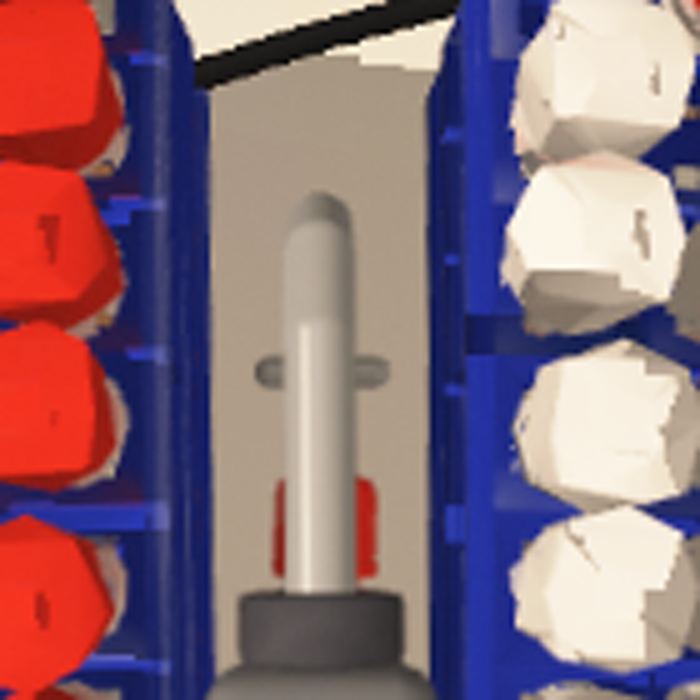

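View pics/s6.png

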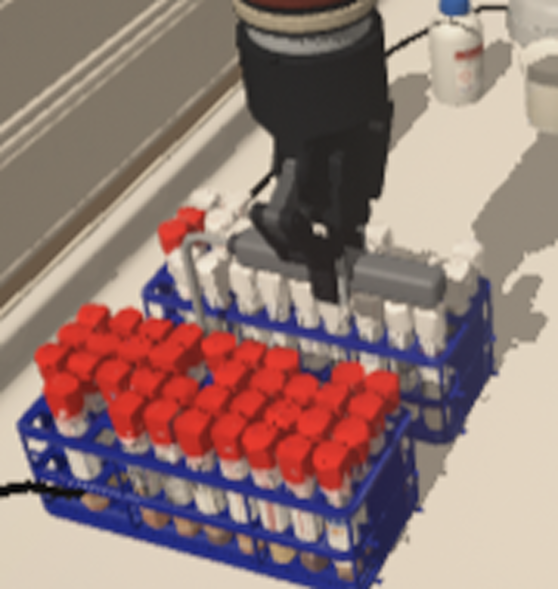

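>>> carry_out(moves=[0,0.2,0,0.3,0,0,0.2,0,0.8,0,0,0.2,0,1.2,0,0,0.2,0,1.6,0,0,0.2,0,2.1,0,0,0.2,0,2.7,0,0,0.2,0,3.4,0,0,0.2,0,4.1,0,0,0.2,0,4.7,0,0,0.2,0,5.2,0,0,0.2,0,5.5,0,0,0.2,0,5.5,0])

```text
time: 7.78
tool_pos: [0.5717, 0.1284, 0.1413]
tool_rot: [0.0, -0.707, 0.0, 0.707]
contact_force: [0.1, 0.5, -1.2]
gripper_width: 0.221
```

```bash
python3 - <<'E'
from h import *
i=dict(np.load("w4.npz"))
w=lambda x,y,z: unproj("wrist",220+x/5,20+y/5,z,i)
print("far ends",w(265,45,.075),w(45,45,.075))
plan([.40,.1283,.1415],0)
i=imaging.camera_info("wrist")
im=imaging.grab_frame("wrist")[:,:,::-1]; cv2.imwrite("pics/w7.png",im);np.savez("w7.npz",**i)
crop(im,190,0,330,140,5,"pics/w7c.png")
im=imaging.grab_frame("top")[:,:,::-1]; crop(im,130,50,270,190,4.2,"pics/t7.png")
E
```

```text
far ends [0.7933 0.1058 0.075 ] [0.7936 0.1559 0.075 ]
t 7.7833 pos [0.5717 0.1284 0.1413] xaxis [-0.0002  0.     -1.    ] yaxis [-0. -1. -0.] F [ 0.0814  0.4899 -1.1782] w 0.22107167573979097
shift [-0.0186  0.0116 17.1707] twist -2.732983847408832e-05 q6 1.6647745271336216
```

View pics/w7c.png

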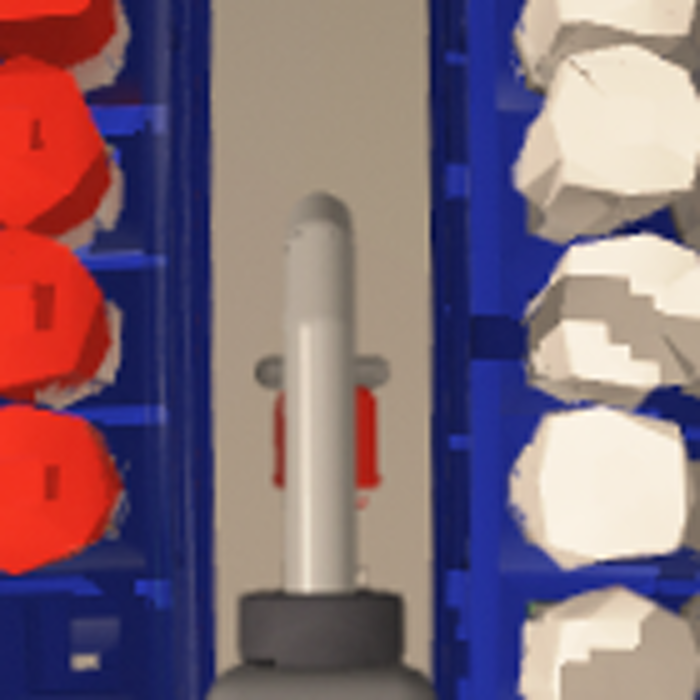

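View pics/t7.png

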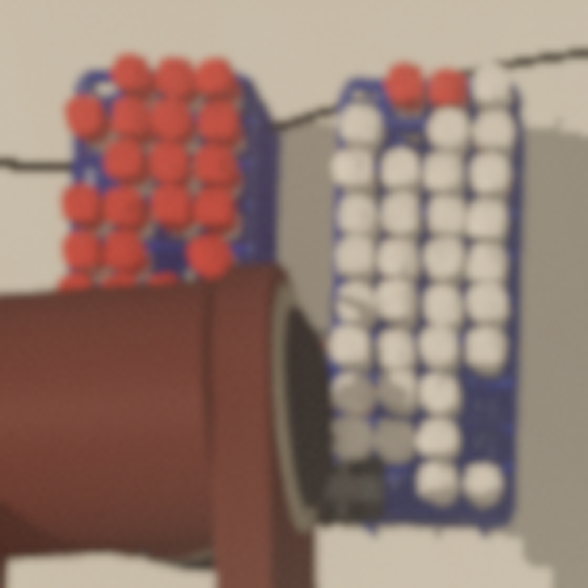

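>>> carry_out(moves=[0,0,0,0.3,0,0,0,0,0.8,0,0,0,0,1.5,0,0,0,0,2.3,0,0,0,0,3.1,0,0,0,0,3.9,0,0,0,0,4.7,0,0,0,0,5.5,0,0,0,0,6.3,0,0,0,0,7,0,0,0,0,7.4,0,0,0,0,7.5,0])

```text
time: 8.88
tool_pos: [0.4966, 0.1284, 0.1413]
tool_rot: [0.0, -0.707, -0.0, 0.707]
contact_force: [-0.6, -0.7, -1.6]
gripper_width: 0.22
```

```bash
python3 - <<'E'
from h import *
plan([.40,.1283,.1415],0)
im=imaging.grab_frame("wrist")[:,:,::-1]; cv2.imwrite("pics/w8.png",im)
crop(im,150,0,370,180,3.5,"pics/w8c.png")
E
```

```text
t 8.8833 pos [0.4966 0.1284 0.1413] xaxis [-0.0001  0.     -1.    ] yaxis [ 0. -1. -0.] F [-0.6089 -0.6719 -1.6069] w 0.2204759523280343
shift [-0.0211  0.0099  9.6618] twist 4.4512358723380885e-06 q6 1.678608417128348
```

View pics/w8c.png

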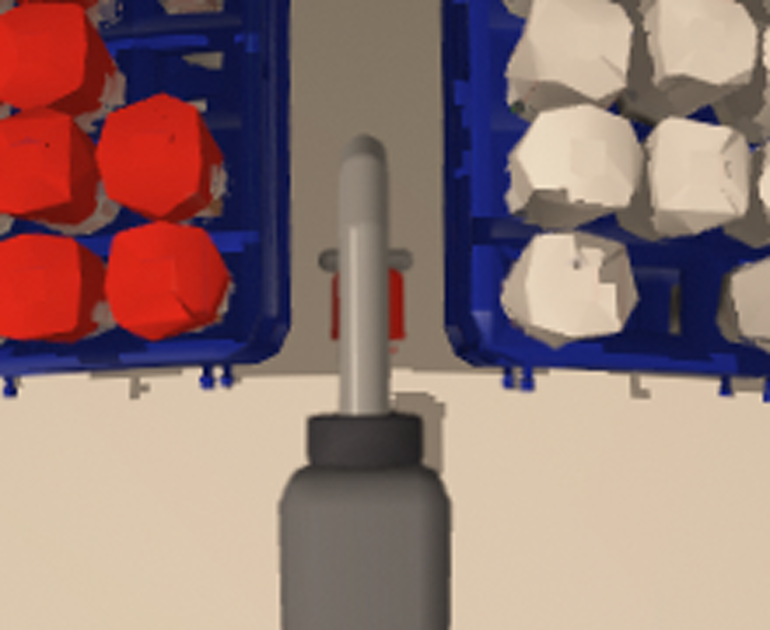

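>>> carry_out(moves=[0,0,0,0.3,0,0,0,0,0.9,0,0,0,0,1.8,0,0,0,0,2.8,0,0,0,0,3.8,0,0,0,0,4.8,0,0,0,0,5.8,0,0,0,0,6.8,0,0,0,0,7.7,0,0,0,0,8.4,0,0,0,0,8.9,0,0,0,0,9.1,0])

```text
time: 9.93
tool_pos: [0.4057, 0.1284, 0.1413]
tool_rot: [-0.0, 0.707, 0.0, -0.707]
contact_force: [0.2, -0.3, -1.1]
gripper_width: 0.225
```

```bash
python3 - <<'E'
from h import *
plan([.415,.1283,.1415],0)
i=imaging.camera_info("wrist")
im=imaging.grab_frame("wrist")[:,:,::-1]; cv2.imwrite("pics/w9.png",im);np.savez("w9.npz",**i)
crop(im,150,0,370,180,3.5,"pics/w9c.png")
E
```

```text
t 9.9333 pos [0.4057 0.1284 0.1413] xaxis [ 0.0001  0.     -1.    ] yaxis [-0. -1. -0.] F [ 0.1687 -0.2657 -1.0529] w 0.22479542931679145
shift [-0.0239  0.0118 -0.9331] twist -2.825314800070089e-05 q6 1.7021036310018476
```

View pics/w9c.png

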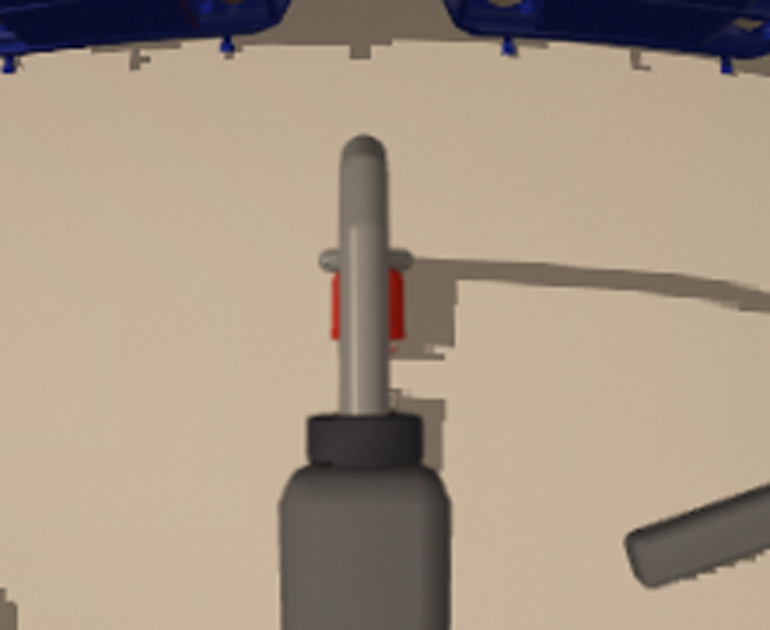

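>>> carry_out(moves=[0,0,0,-0.5,0,0,0,0,-1.2,0,0,0,0,-1.6,0,0,-0.7,0,-1.7,0,0,-2.2,0,-1.7,0,0,-4,0,-1.7,0,0,-6,0,-1.7,0,0,-8.3,0,-1.7,0,0,-10.6,0,-1.7,0,0,-12.8,0,-1.7,0,0,-14.2,0,-1.7,0,0,-14.6,0,-1.7,0])

```text
time: 10.98
tool_pos: [0.4249, 0.1285, 0.291]
tool_rot: [-0.0, 0.709, 0.0, -0.705]
contact_force: [0.2, 0.2, -1.6]
gripper_width: 0.222
```

```bash
python3 - <<'E'
from h import *
plan([.4752,-.2016,.287],-.124)
im=imaging.grab_frame("wrist")[:,:,::-1]; crop(im,0,0,512,384,1.5,"pics/w10.png")
E
```

```text
t 10.9833 pos [0.4249 0.1285 0.291 ] xaxis [ 0.0053  0.0007 -1.    ] yaxis [-0.0003 -1.     -0.0007] F [ 0.2136  0.1606 -1.6228] w 0.2223564696588891
shift [ 0.3993 33.0102 -5.0426] twist 0.1236990866071106 q6 1.6968683936977178
```

View pics/w10.png

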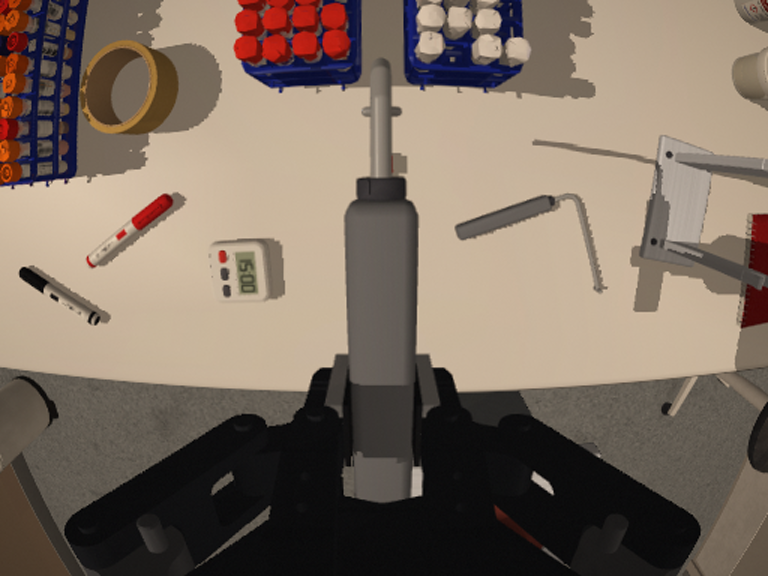

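>>> carry_out(moves=[0,0,1,-0.2,0.01,0,0,3.3,-0.6,0.02,0,0,6.6,-1.1,0.03,0,0,10,-1.6,0.04,0,0,13.3,-2.1,0.05,0,0,16.6,-2.6,0.06,0,0,20,-3.1,0.07,0,0,23.3,-3.6,0.085,0,0,26.6,-4.1,0.1,0,0,29.8,-4.6,0.11,0,0,32.1,-4.9,0.12,0,0,33,-5,0.124])

```text
time: 12.03
tool_pos: [0.4721, -0.2048, 0.2845]
tool_rot: [0.046, -0.704, 0.045, 0.707]
contact_force: [0.5, -0.4, -2.0]
gripper_width: 0.227
```

>>> carry_out(moves=[0,0,0,0,0,0,0,0,0,0])

```text
time: 12.2
tool_pos: [0.4726, -0.2014, 0.2857]
tool_rot: [0.045, -0.705, 0.043, 0.707]
contact_force: [0.4, 0.6, -2.5]
gripper_width: 0.226
```

```bash
python3 - <<'E'
from h import *
plan([.4752,-.2016,.146],-.124)
im=imaging.grab_frame("wrist")[:,:,::-1]; crop(im,0,0,512,384,1.5,"pics/w11.png")
im=imaging.grab_frame("top")[:,:,::-1]; crop(im,0,0,512,384,1.5,"pics/t11.png")
E
```

```text
t 12.2 pos [ 0.4726 -0.2014  0.2857] xaxis [-0.0025  0.0021 -1.    ] yaxis [-0.1247 -0.9922 -0.0018] F [ 0.3671  0.6427 -2.4619] w 0.22559170245090743
shift [13.9698  0.0134 -0.301 ] twist -0.001036861656810828 q6 1.1477633844870725
```

View pics/w11.png

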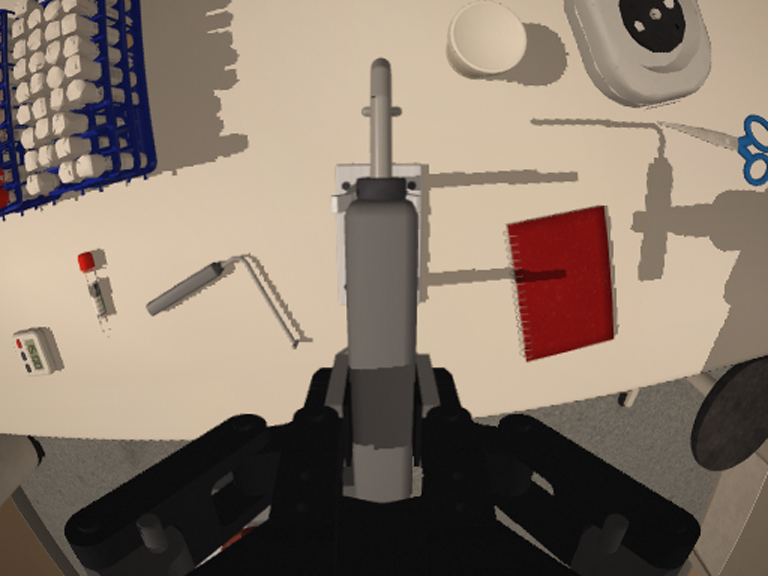

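View pics/t11.png

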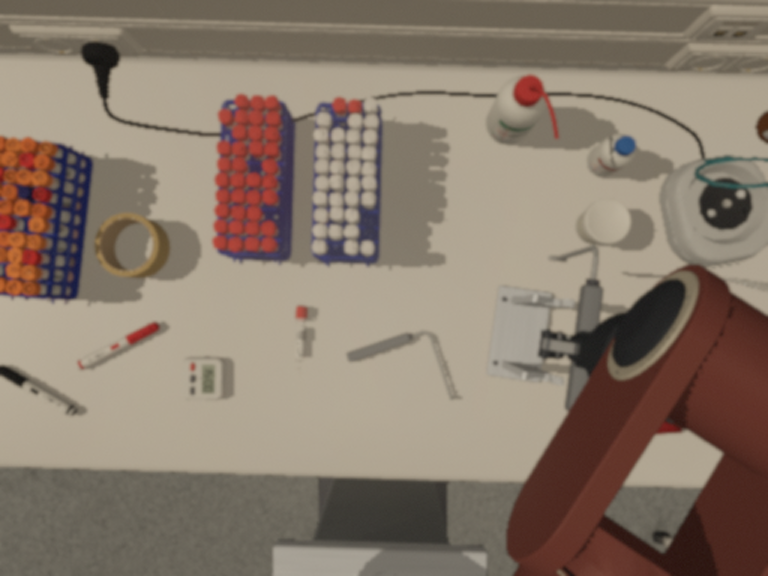

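>>> carry_out(moves=[0,0.7,-0.1,-0.1,0,0,2,-0.2,-0.2,0,0,4,-0.3,-0.3,0,0,6.2,-0.3,-0.3,0,0,8,-0.3,-0.3,0,0,9.2,-0.3,-0.3,0,0,9.8,-0.3,-0.3,0,0,9.8,-0.3,-0.3,0,0,9.8,-0.3,-0.3,0])

```text
time: 13.05
tool_pos: [0.4769, -0.1989, 0.1896]
tool_rot: [-0.044, 0.706, -0.044, -0.706]
contact_force: [0.0, -0.1, -2.0]
gripper_width: 0.224
```

```bash
python3 - <<'E'
from h import *
plan([.4755,-.1986,.1465],-.124)
im=imaging.grab_frame("wrist")[:,:,::-1]; crop(im,0,0,512,384,1.5,"pics/w12.png")
im=imaging.grab_frame("side")[:,:,::-1]; crop(im,240,70,360,190,5,"pics/s12.png")
E
```

```text
t 13.05 pos [ 0.4769 -0.1989  0.1896] xaxis [ 0.0004 -0.0002 -1.    ] yaxis [-0.1235 -0.9923  0.0001] F [ 0.0169 -0.1133 -2.0088] w 0.22358799993779535
shift [ 4.3072 -0.0116  0.1438] twist 0.00021908509360279993 q6 1.1553562609932224
```

View pics/w12.png

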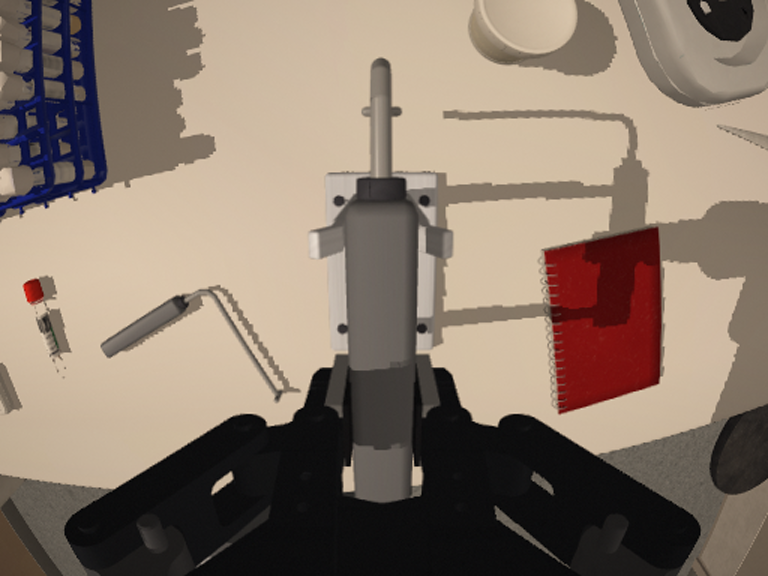

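View pics/s12.png

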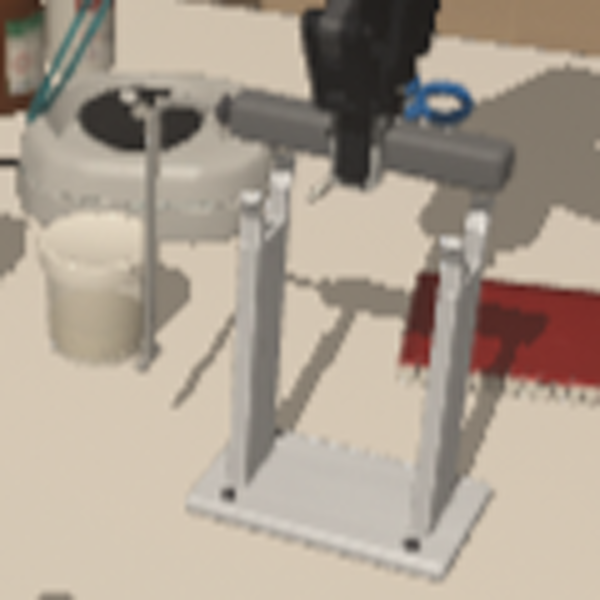

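>>> carry_out(moves=[0,0.5,0,0.1,0,0,1.4,0,0.15,0,0,2.3,0,0.15,0,0,3.1,0,0.15,0,0,3.7,0,0.15,0,0,4.1,0,0.15,0,0,4.3,0,0.15,0,0,4.3,0,0.15,0,0,4.3,0,0.15,0])

```text
time: 13.9
tool_pos: [0.4754, -0.199, 0.1464]
tool_rot: [-0.044, 0.706, -0.044, -0.706]
contact_force: [0.9, 0.4, -1.3]
gripper_width: 0.225
```

```bash
python3 - <<'E'
from h import *
plan([.4755,-.1986,.1455],-.124)
im=imaging.grab_frame("side")[:,:,::-1]; crop(im,240,70,360,190,5,"pics/s13.png")
E
```

```text
t 13.9 pos [ 0.4754 -0.199   0.1464] xaxis [ 0.0005 -0.0003 -1.    ] yaxis [-0.1239 -0.9923  0.0002] F [ 0.8641  0.4088 -1.3338] w 0.2247239420577517
shift [ 0.0926 -0.0367 -0.0071] twist -0.0001942291847818467 q6 1.1541207582818587
```

View pics/s13.png

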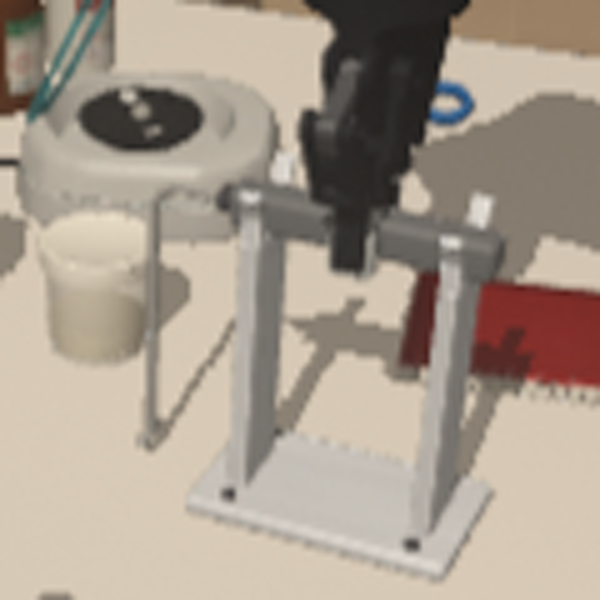

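>>> carry_out(moves=[0,0.05,0,0,0,0,0.1,0,0,0,0,0.1,0,0,0,0,0.1,0,0,0])

```text
time: 14.28
tool_pos: [0.4754, -0.199, 0.1458]
tool_rot: [-0.044, 0.706, -0.044, -0.706]
contact_force: [-1.7, 0.0, 0.8]
gripper_width: 0.226
```

>>> carry_out(moves=[0.3,0,0,0,0,0.4,0,0,0,0,0.6,0,0,0,0,0.8,0,0,0,0,1,0,0,0,0,1,0,0,0,0,1,0,0,0,0,1,0,0,0,0])

```text
time: 14.95
tool_pos: [0.4752, -0.1988, 0.1453]
tool_rot: [-0.044, 0.706, -0.044, -0.706]
contact_force: [0.0, 0.2, 0.2]
gripper_width: 1.001
```

```bash
python3 - <<'E'
from h import *
plan([.4755,-.1986,.1455],-.124)
im=imaging.grab_frame("wrist")[:,:,::-1]; crop(im,0,0,512,384,1.5,"pics/w14.png")
E
```

```text
t 14.95 pos [ 0.4752 -0.1988  0.1453] xaxis [ 0. -0. -1.] yaxis [-0.1239 -0.9923 -0.    ] F [0.0448 0.1823 0.1957] w 1.0008165819355603
shift [-0.0191 -0.0284 -0.0279] twist -0.0002045814498830012 q6 1.15412197532315
```

View pics/w14.png

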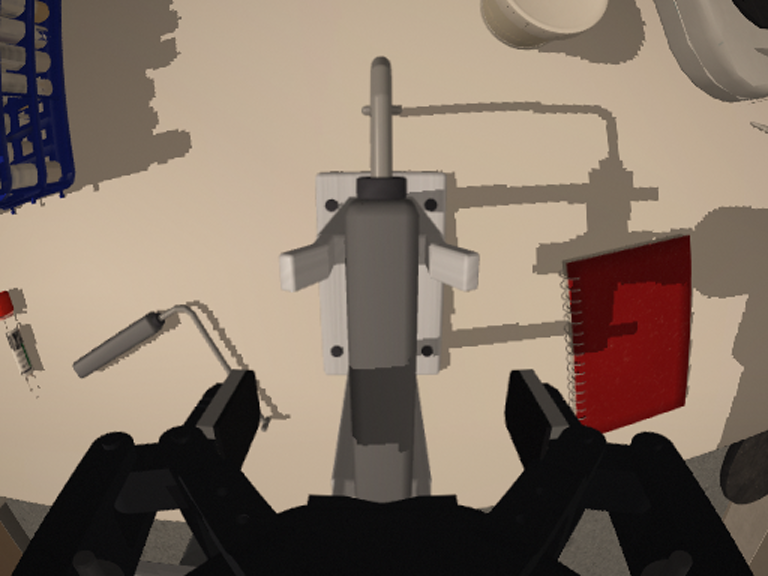

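Seated and centred. Withdraw upward.

>>> carry_out(moves=[1,-0.4,0,0,0,1,-1.2,0,0,0,1,-2.5,0,0,0,1,-4.2,0,0,0,1,-6.2,0,0,0,1,-8.2,0,0,0,1,-10.2,0,0,0,1,-12.2,0,1,0,1,-14,0,3,0,1,-15,0,5,0,1,-15,0,6.5,0,1,-15,0,7,0])

```text
time: 16.0
tool_pos: [0.4051, -0.1903, 0.2983]
tool_rot: [-0.043, 0.707, -0.045, -0.704]
contact_force: [0.2, 0.5, -0.8]
gripper_width: 1.001
```

>>> carry_out(moves=[1,0,1,0,0,1,0,4,0,0,1,0,7.5,0,0,1,0,11,0,0,1,0,14,0,0,1,0,15,0,0,1,0,15,0,0,1,0,15,0,0])

```text
time: 16.67
tool_pos: [0.3872, -0.3392, 0.2947]
tool_rot: [0.045, -0.705, 0.044, 0.706]
contact_force: [-0.8, 0.1, -0.5]
gripper_width: 1.002
```

```bash
python3 - <<'E'
from h import *
plan([.4755,-.1986,.1455],-.124)
a=imaging.grab_frame("top")[:,:,::-1]; crop(a,0,0,512,384,1.5,"pics/t15.png"); crop(a,135,55,265,265,2.8,"pics/t15b.png")
im=imaging.grab_frame("side")[:,:,::-1]; crop(im,0,0,512,384,1.5,"pics/s15.png")
E
```

```text
t 16.6667 pos [ 0.3872 -0.3392  0.2947] xaxis [-0.0007  0.0016 -1.    ] yaxis [-0.1247 -0.9922 -0.0015] F [-0.7518  0.0588 -0.4867] w 1.0016348556975014
shift [ 14.9385 -15.028   -7.0188] twist -0.0010115888420028085 q6 0.8314854114926261
```

View pics/t15.png

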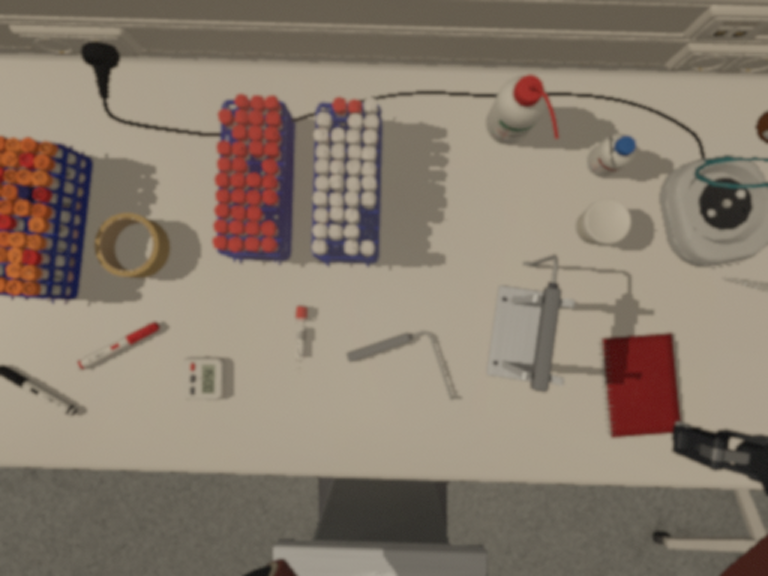

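View pics/s15.png

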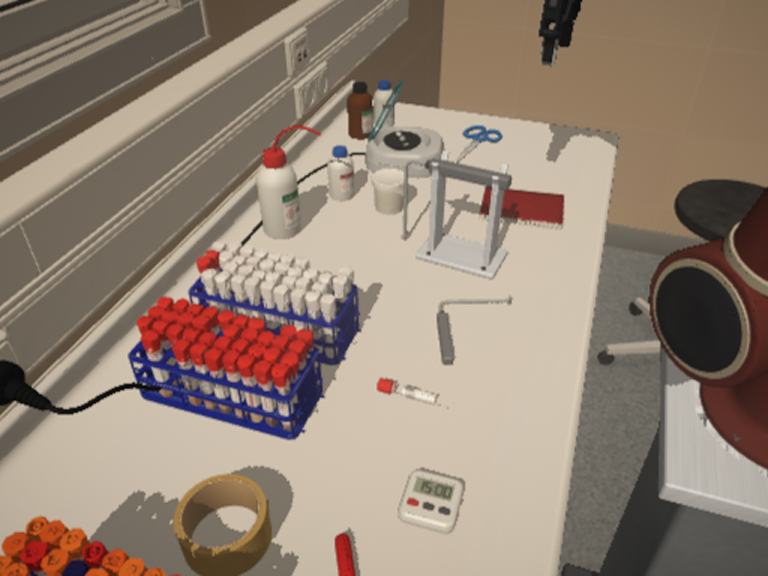

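View pics/t15b.png

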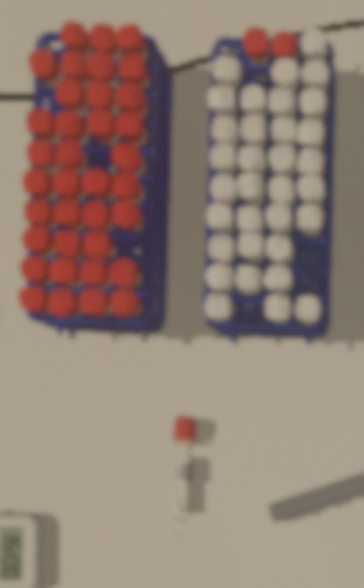

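```bash
python3 - <<'E'
from h import *
from plant import workorder
a=cv2.imread("pics/top0.png").astype(int); b=imaging.grab_frame("top")[:,:,::-1].astype(int)
print("rack diff L",abs(a-b)[60:180,140:192].mean(),"R",abs(a-b)[60:180,210:256].mean())
print(workorder.job_done())
E
```

```text
rack diff L 0.6591346153846154 R 0.5522946859903382
the job is handed in; nothing more can be done
None
```

The job is handed in at about 16.7 s of the 59 s allowed. The tube lies whole on the open bench in front of both racks, and the retriever is back in its rest.

- **Retriever:** I used the one in the stand. Its handle measured about 123 mm along the chamfered top, against about 100 mm for the one lying on the bench, so it fits the 130 mm size.
- **Tube:** I lowered the foot into the gap behind the cap and drew the tube straight out. The cap end stopped roughly 50–60 mm in front of the racks. Only the retriever's foot touched the tube.
- **Putting back:** The retriever sits centred in both forks. I opened the gripper and moved the arm clear; the last top and side views show it at rest with nothing touching it.
- **Checks:** Comparing the top view before and after, the rack areas differ by only about 0.6 grey levels, so the racks have not moved. The wrist force read at most about 4 N after each move. No check failed, though the handle read about 7 mm shorter than stated. The racks' near-end position varied by 10–15 mm between views, so I left a wide clearance.

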